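# Open a tight crayon tin in the bench hold-down

## Task

Open the tight-lidded crayon tin: carry it by its green foot, never by the lid, set it between the guides of the metal holder on the bench and slide it fully home so that the lips hold its two ears down, then let go. Take it again by the blue lid, draw the lid straight up until it is clear of the tin, and set it down gently, mouth down, on the middle of the round cork mat. Leave the opened tin home in the holder and do not disturb the ink tins and the pigment jar.

Things in the scene. Friction and masses are not known exactly. Their poses are not given: they have to be found in the camera images.
- tin: Base of the crayon tin, upright on the bench at the start, lid on; 0.2 kg. Origin: centre of its underside, z up; the same after a half turn about z. Green foot block 56 mm along x, 84 along y, 22 high. Two steel ears at its y ends, flat on the bottom: 40 mm along x, 5 thick, out to y = +-54. On the foot a steel neck 40 x 72 mm, up to 51 high, hidden under the lid. Height with lid 56 mm.
- tin_foot (a point): Centre of the tin's green foot, 11 mm above its underside, axes as the tin's. The tin is carried here: grip the foot's faces at x = +-28 mm (56 mm wide), low, below the lid, which begins 22 mm above the underside and stands 4 mm inside these faces.
- lid: Deep blue lid, white panel on top: 48 mm along x, 80 along y, 34 high, walls 2.5, 31 deep inside; 70 g. Origin: centre of its mouth (lower edge), z up, axes along the tin's while on. On the tin its mouth sits on the foot, 22 mm above the tin's underside. Grip its faces at x = +-24 mm. It is clear of the neck when raised 29 mm.
- tin_neck (a point): Centre of the neck's rim, 51 mm above the tin's underside. Two sprung tabs in the neck, 7 mm under the rim, hold the lid by friction: it takes a steady pull of about 5 to 13 N over some 25 mm to draw it off. That is more than the tin weighs: unheld, the whole tin comes up with the lid.
- holder: Metal hold-down fixed to the bench; place and yaw vary. Origin at bench height under the home position; x: the way the tin is slid in, roughly to the robot's left. Plate 3 mm thick, x -102 to +45 mm, y +-72; the tin stands on it. Along x run two rails, inner faces y = +-56, with lips over y beyond +-45, from x = -28 to +32: underside 10 mm, top 15 mm above the bench, 7 above the plate.
- holder_landing (a point): Where the middle of the tin's underside is set down, clear of the lips: x = -62 mm, y = 0 in the holder's frame, on the plate (3 mm above the bench); axes as the holder's. Guides 13 mm above the bench flank it, inner faces tapering from y = +-62 mm at the mouth (x = -93) to +-56 at the lips.
- holder_home (a point): Where the middle of the tin's underside is when fully home: x = 0, y = 0 in the holder's frame, on the plate; axes as the holder's. The tin's x lies along the holder's x, either way round. Stops in the rails (beyond y = +-44 mm) then meet the ears. Between the rails nothing stands above the plate, so a finger can run ahead of the tin.
- mat: Round cork mat, 90 mm across, 3 mm thick, fixed on the grey slab, whose top is 12 mm above the bench. Origin at the centre of its underside, so its top is 15 mm above the bench. It and the pigment jar change places between runs. A pink roller rest with end posts 108 mm high begins 60 to 80 mm to the right (-y) of the farther of the two places.
- ink_tin_blue: Bystander: ink tin with blue rims, 61 mm across, 46 mm high, origin at the centre of its underside; stands on the bench beyond the holder.
- ink_tin_red: Bystander: ink tin with red rims, 69 mm across, 53 mm high, origin at the centre of its underside; stands on the grey slab, 12 mm above the bench.
- pigment_jar: Bystander: small ochre jar, 39 mm across, 46 mm high, origin at the centre of its underside; stands on the grey slab beside the mat, about 0.1 m from it.
Mind the look-alikes: they are no part of the job. Leave any purple look-alike of the tin alone.

How it is judged:
On the way, in this order (a step that is already met when the one before it is completed fails the run):
1. the closed tin is home under the lips of the holder, lid still fully on, and let go (x of tin in the frame of holder between -0.01 and 0.006 m and y of tin in the frame of holder between -0.006 and 0.006 m and z of tin in the frame of holder below 0.0075 m and angle between the x axis of tin and the x axis of holder, either way round below 0.1 rad and z of lid in the frame of tin below 0.026 m and contact force between the fingers and tin below 0.3 N and contact force between the fingers and lid below 0.3 N and linear speed of tin below 0.02 m/s), for 0.2 s.
2. the lid is drawn straight up, clear of the neck, while the tin stays in the holder (x of tin in the frame of holder between -0.01 and 0.006 m and y of tin in the frame of holder between -0.006 and 0.006 m and z of tin in the frame of holder below 0.0075 m and angle between the x axis of tin and the x axis of holder, either way round below 0.1 rad and z of lid in the frame of tin above 0.053 m and horizontal distance between lid and tin below 0.025 m and angle between lid's own z axis and vertical below 0.2 rad), for 0.04 s.
At the end, for the whole second after the job is handed in: The opened tin stands home in the holder (within 10 mm of the stops, on the plate, under the lips, upright); the lid stands mouth down and upright on the cork mat, its middle within 25 mm of the mat's, at rest (x of tin in the frame of holder between -0.01 and 0.006 m and y of tin in the frame of holder between -0.006 and 0.006 m and z of tin in the frame of holder below 0.0075 m and angle between the x axis of tin and the x axis of holder, either way round below 0.1 rad and angle between each of tin, lid's own z axis and vertical below 0.1 rad and horizontal distance between lid and mat below 0.025 m and height (world z) of lid below 0.02 m and linear speed of each of lid, tin below 0.02 m/s); the robot touches nothing.
It fails at once if the lid is gripped or pressed (over 3 N) while the tin is not home in the holder (contact force between the fingers and lid above 3 N and not (x of tin in the frame of holder between -0.01 and 0.006 m and y of tin in the frame of holder between -0.006 and 0.006 m and z of tin in the frame of holder below 0.0075 m and angle between the x axis of tin and the x axis of holder, either way round below 0.1 rad)).
It fails at once if the lid is let go more than 15 mm above the mat (horizontal distance between lid and tin above 0.08 m and height (world z) of lid above 0.031 m and contact force between the fingers and lid below 0.1 N).
It fails at once if the tin or the lid is tipped over by more than 30 degrees (angle between any of tin, lid's own z axis and vertical above 0.52 rad).
It fails at once if a bystander is pushed more than 20 mm or tipped (distance of any of ink_tin_blue, ink_tin_red, pigment_jar from where it was at the start of the episode above 0.02 m or angle between any of ink_tin_blue, ink_tin_red, pigment_jar's own z axis and vertical above 0.3 rad).
It also fails if it takes over 54 s, if anything falls off the work surface, if the arm or the gripper's body presses on something with over 40 N, if the wrist force passes 120 N, or if a joint passes its speed limit or range.

## Robot

A 6-joint arm with a two-finger parallel gripper is mounted at the origin on a cart in front of the work surface, level with it; the furniture and walls round the work are solid. World frame = base frame: x ahead of the robot, y to its left, z up, the work surface at z = 0. Lengths are in m, angles in rad, forces in N, time in s.
With the tool pointing down it reaches from about 0.275 to 0.825 m from the base axis. Payload 4.9 kg.
Tool frame: the origin (TCP) lies midway between the tips of the shut fingers; the grasp point (between the pads) lies 19 mm behind it (grip_point_offset is the distance from the TCP to the grasp point, in m); z points along the fingers, x is the direction in which the jaws open and shut, and the axes are right-handed (so a half turn about z gives the same grasp; the last joint's range is limited). The gripper opens to 85 mm and grips with 20 to 120 N. Pads are 22 mm wide; open, the fingers measure 114 mm over their backs; the gripper's body (76 mm by 85 mm) begins 54 mm behind the grasp point. The pads swing forward as they close: fully open they stand 13 mm farther back than shut.
Start: joints at [1.139, 0.326, -0.193, 1.052, 0, 1.437], TCP at [0.161, 0.526, 0.231] pointing down, gripper open.
Joint ranges: [-2.65, 2.65], [-0.97, 1.79], [-1.3, 1.35], [-1.93, 2.1], [-1.47, 1.37], [-3.14, 3.14]. Speed limits (rad/s): [2.57, 2.57, 3.14, 3.14, 3.14, 3.14].

## Interface

Orientations are given as a rotation vector (axis times angle).
In Python, from cell import * gives the robot as it stands. Calls block until the motion is done:
- movep(position, orientation): joint-space move of the TCP to a pose.
- move_l(position, velocity=0.15, rot=None, until_force=None): straight line of the TCP; rot=None keeps the orientation; velocity is the mean speed in m/s. With until_force (N) it stops when the force on the tool has changed by that much, and returns True; else False.
- set_joints(angles): joint-space move.
- let_go() and grab(newtons=None): open the fingers fully, or close them until they stop; newtons is the grip in N (None keeps the last).
- sleep(seconds).
- ik(position, orientation): joint angles nearest the present ones, or None.
- get_state(): the state.
- grab_frame(name): name is "scene" or "top" or "wrist"; returns a dict with "img" (480x640x3 uint8, red, green, blue), "fx", "fy", "cx", "cy" (pixels), "cam_to_world" (4x4, takes a point from camera to world coordinates); the wrist camera has in their place "T_tool_cam" (4x4, takes a point from camera to tool coordinates, whose origin is the TCP and whose axes are the tool frame's). Camera axes: x right, y down, z forward; pixel columns grow to the right and rows downward; lengths in m; the calibration is good to about 2 mm. A picture is of the moment at which its call begins: read the wrist's pose just before it. There is no depth.
A pose or a line that the arm cannot do raises MotionError and nothing moves.
- sign_off(): hands the job in, once; it reports no verdict.
Trained networks look in the newest picture that a camera, given by its name, has taken for a name from the list of things; names that differ only in an ending like _2 or _b are one class to them, and where a whole thing is asked for, a point or a joint stands for the part that bears it (a point fixed in the world has none). Each returns a list of dicts, best first, with "score" (0 to 1); they miss things now and then, are a little off and sometimes report something else, mostly with a low value. They report only what shows in the picture. A call takes as long as a camera call. They do not tell look-alikes from the thing itself.
- spot_in(camera, name): "centre" ([column, row] in pixels, amid what is visible of it).
- silhouettes(camera, name): "mask" (480x640 bool, what is visible of it) and "centre" ([column, row] in pixels, amid what is visible of it).
- tip_of(camera, name): "centre" ([column, row] in pixels: a listed point, or the origin of a listed thing).
The state is a dict: "clock": time; "q": joint angles; "joint_velocities": joint speeds; "tau": joint torques, N m; "position": TCP position; "eef_rot": TCP orientation; "contact_force": force on the tool from outside, world axes, zero at the start; "wrist_torque": the same for the moment, N m; "finger_gap": opening from 0.0 (shut) to 1.0 (fully open).
Only numpy, scipy, OpenCV 4.12 (cv2) and the standard library are available. Lean on these libraries where they do the work, as an engineer would, in place of code of your own. Each camera call takes 0.05 s, during which the arm holds its last target.

## Working session

There is one attempt and no reset: what is moved stays moved. The work goes in short steps, each a Python script; the robot and the scene stay as the last script left them, time stands still between calls to the robot, and variables do not carry over. Pictures are saved under pics/ and viewed, and the job is handed in when it is done.

```bash
ls; mkdir -p pics; python3 - <<'E'
from cell import *
import cv2
s=get_state(); print(s['clock'],s['position'],s['eef_rot'])
for c in ['scene','top','wrist']:
    f=grab_frame(c); cv2.imwrite(f'pics/a_{c}.png',f['img'][:,:,::-1])
    print(c,f['fx'],f['fy'],f['cx'],f['cy']); print(f.get('cam_to_world',f.get('T_tool_cam')))
    for n in ['tin','lid','holder','mat','pigment_jar','ink_tin_red','ink_tin_blue']:
        print(n,[(round(d['score'],2),[round(x) for x in d['centre']]) for d in spot_in(c,n)][:4])
E
```

```text
pics
0.0 [0.16114361 0.525277   0.23053064] [ 2.52579825e+00  1.86676515e+00 -2.31340195e-03]
scene 478.44756968932063 478.44756968932063 320.56298616497315 233.78723378785898
[[-0.88988194 -0.35756686  0.28329503  0.36107608]
 [-0.45611549  0.6860923  -0.56677686  0.39236816]
 [ 0.00829408 -0.63357975 -0.77363293  0.72362987]
 [ 0.          0.          0.          1.        ]]
tin [(0.93, [293, 280]), (0.9, [368, 297])]
lid [(0.6, [286, 261])]
holder [(0.83, [243, 358])]
mat [(0.94, [332, 227]), (0.64, [290, 201])]
pigment_jar [(0.97, [292, 198])]
ink_tin_red [(0.69, [377, 156]), (0.2, [284, 264])]
ink_tin_blue [(0.68, [213, 274])]
top 481.0238308527131 481.0238308527131 315.96513260393493 235.39301361854373
[[ 1.59452708e-04 -9.95811330e-01  9.14317735e-02  5.01897010e-01]
 [-9.99904320e-01 -1.42345863e-03 -1.37595360e-02 -9.19323008e-02]
 [ 1.38320512e-02 -9.14208313e-02 -9.95716278e-01  1.11760187e+00]
 [ 0.00000000e+00  0.00000000e+00  0.00000000e+00  1.00000000e+00]]
tin [(0.7, [284, 236]), (0.67, [288, 288])]
lid [(0.58, [285, 223])]
holder [(0.71, [206, 229]), (0.52, [251, 176])]
mat [(0.69, [285, 241]), (0.64, [340, 236])]
pigment_jar [(0.8, [338, 192])]
ink_tin_red [(0.94, [426, 239])]
ink_tin_blue [(0.64, [251, 175]), (0.63, [425, 238])]
wrist 338.8993746056113 338.8993746056113 323.1304520529401 240.48731051749695
[[ 9.99999399e-01  1.07667073e-03  2.08491610e-04  9.87174820e-04]
 [-1.08690304e-03  9.47698286e-01  3.19165752e-01 -8.28250080e-02]
 [ 1.46049283e-04 -3.19165787e-01  9.47698886e-01 -1.43301770e-01]
 [ 0.00000000e+00  0.00000000e+00  0.00000000e+00  1.00000000e+00]]
tin []
lid []
holder []
mat []
pigment_jar []
ink_tin_red []
ink_tin_blue []
```

View pics/a_scene.png

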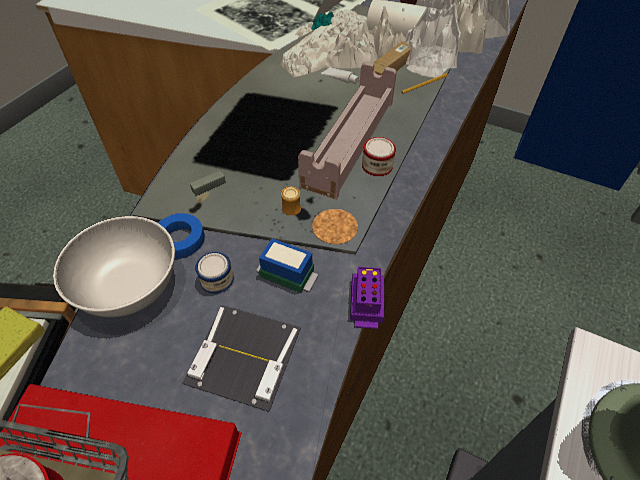

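View pics/a_top.png

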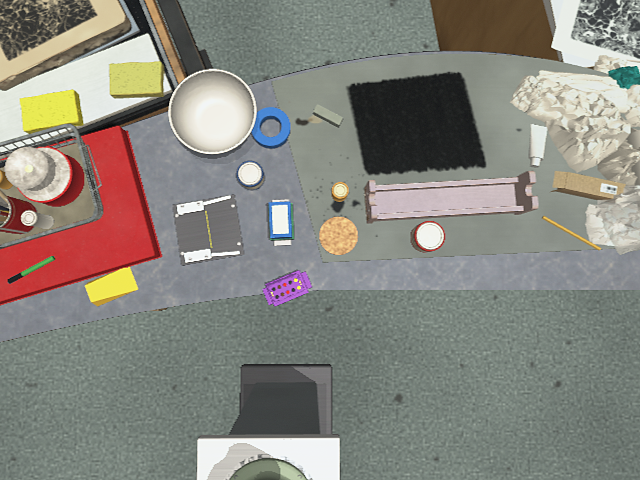

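```bash
python3 -c "
import cv2
a=cv2.imread('pics/a_top.png')[140:320,170:450]; cv2.imwrite('pics/a_topc.png',cv2.resize(a,None,fx=2.8,fy=2.8,interpolation=cv2.INTER_CUBIC))
a=cv2.imread('pics/a_scene.png')[130:430,150:450]; cv2.imwrite('pics/a_scenec.png',cv2.resize(a,None,fx=2,fy=2,interpolation=cv2.INTER_CUBIC))"
```

```text
(no output)
```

View pics/a_topc.png

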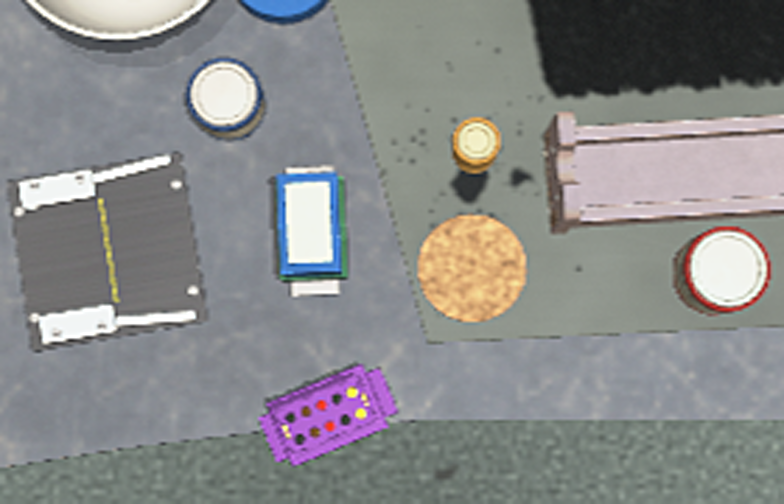

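View pics/a_scenec.png

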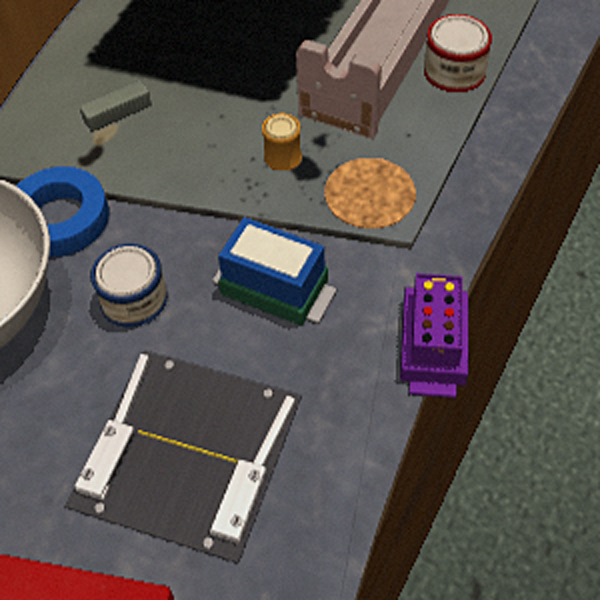

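Candidates for the tin: the blue-lid/green-foot box at top (281,221) / scene (287,265), and the purple open look-alike with dots at top (288,288) / scene (368,297). There is also a blue ring at top (270,127). The blue lid, white panel and green foot match the description, so I choose the box at top (281,221). The mat is at top (339,235), the nearer place, and the jar is at (340,190). The holder is at (208,229), with its lips on the left half and its mouth facing right.

```bash
cat > h.py <<'E'
from cell import *
import numpy as np, cv2
from scipy.spatial.transform import Rotation as R
def cam(c):
    s=get_state(); f=grab_frame(c)
    if 'cam_to_world' in f: T=np.array(f['cam_to_world'])
    else:
        W=np.eye(4); W[:3,:3]=R.from_rotvec(s['eef_rot']).as_matrix(); W[:3,3]=s['position']
        T=W@np.array(f['T_tool_cam'])
    return dict(img=f['img'],K=np.array([[f['fx'],0,f['cx']],[0,f['fy'],f['cy']],[0,0,1]]),T=T)
def ray(f,px,z):
    d=f['T'][:3,:3]@np.linalg.solve(f['K'],[px[0],px[1],1]); o=f['T'][:3,3]
    return (o+d*(z-o[2])/d[2])
def proj(f,P):
    P=np.atleast_2d(P); q=(P-f['T'][:3,3])@f['T'][:3,:3]; q=q@f['K'].T
    return q[:,:2]/q[:,2:]
def down(yaw): # tool x at world angle yaw, pointing down
    return R.from_matrix(np.array([[np.cos(yaw),np.sin(yaw),0],[np.sin(yaw),-np.cos(yaw),0],[0,0,-1]])).as_rotvec()
def save(n,img,crop=None,s=1):
    if crop: a,b,c,d=crop; img=img[b:d,a:c]
    cv2.imwrite('pics/'+n,cv2.resize(img[:,:,::-1],None,fx=s,fy=s,interpolation=cv2.INTER_CUBIC))
E
python3 - <<'E'
from h import *
f=cam('top')
for n,p,z in [('tin',(281,221),.056),('holder mid',(208,230),.003),('mat',(339,235),.015),('jar',(340,190),.058),('purple',(288,288),.03),('ink b',(250,175),.046),('restpost',(368,222),.108),('restpost2',(368,182),.108)]:
    print(n,ray(f,p,z).round(3))
movep([0.48,0.07,0.22],down(np.pi/2))
f=cam('wrist'); save('b_w.png',f['img']); print(get_state()['clock'])
for n in ['tin','lid','holder','mat']: print(n,[(round(d['score'],2),d['centre']) for d in tip_of('wrist',n)])
for n in ['tin_foot','holder_home','holder_landing']: print(n,[(round(d['score'],2),d['centre'],ray(f,d['centre'],.011 if n=='tin_foot' else .003).round(3)) for d in tip_of('wrist',n)])
E
```

```text
tin [ 0.631 -0.029  0.056]
holder mid [0.616 0.143 0.003]
mat [ 0.604 -0.16   0.015]
jar [ 0.701 -0.16   0.058]
purple [ 0.483 -0.044  0.03 ]
ink b [0.737 0.042 0.046]
restpost [ 0.623 -0.216  0.108]
restpost2 [ 0.709 -0.217  0.108]
3.3
tin [(0.82, [220.6, 212.1])]
lid [(0.71, [237.7, 340.8])]
holder [(0.87, [408.7, 314.7])]
mat [(0.93, [128.6, 311.6])]
tin_foot [(0.88, [216.0, 210.9], array([ 0.483, -0.042,  0.011]))]
holder_home [(0.66, [356.3, 321.5], array([0.623, 0.113, 0.003])), (0.61, [408.8, 318.4], array([0.619, 0.176, 0.003]))]
holder_landing [(0.92, [357.5, 322.0], array([0.624, 0.114, 0.003]))]
```

View pics/b_w.png

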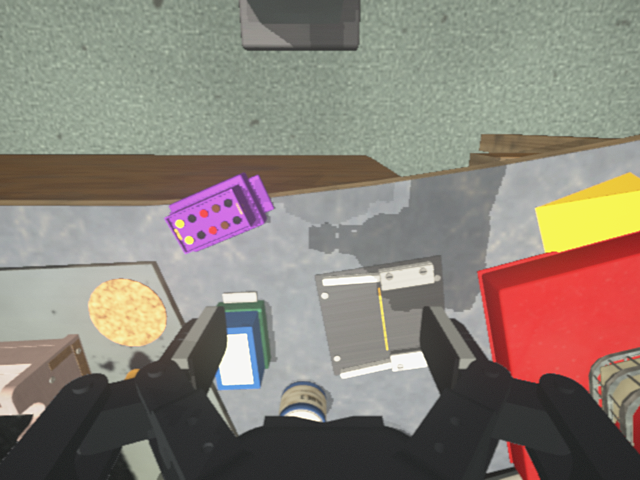

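```bash
python3 - <<'E'
from h import *
move_l([0.57,0.07,0.20],0.2)
f=cam('wrist'); save('c_w.png',f['img']); save('c_wc.png',f['img'],(180,130,480,340),2.6); np.savez('c.npz',**f)
g=cam('top'); np.savez('ct.npz',**g)
print(get_state()['clock'])
for n in ['holder_home','holder_landing']: print(n,[(round(d['score'],2),d['centre'],ray(f,d['centre'],.003).round(3)) for d in tip_of('wrist',n)])
E
```

```text
4.3583
holder_home [(0.97, [419.7, 256.5], array([0.619, 0.175, 0.003]))]
holder_landing [(0.65, [361.7, 259.0], array([0.622, 0.113, 0.003])), (0.16, [228.9, 282.2], array([ 0.649, -0.033,  0.003]))]
```

View pics/c_w.png

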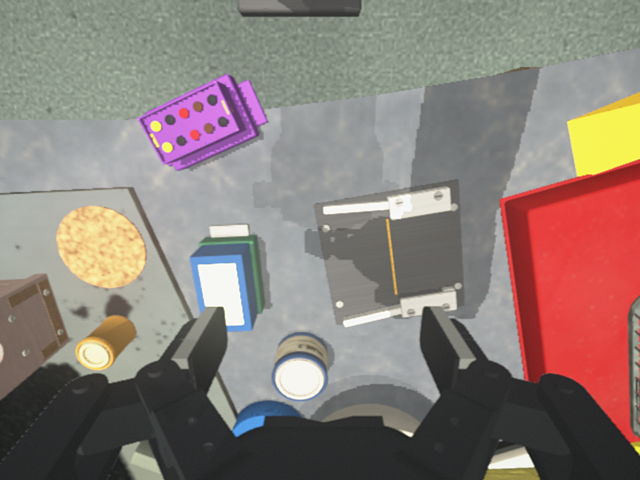

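View pics/c_wc.png

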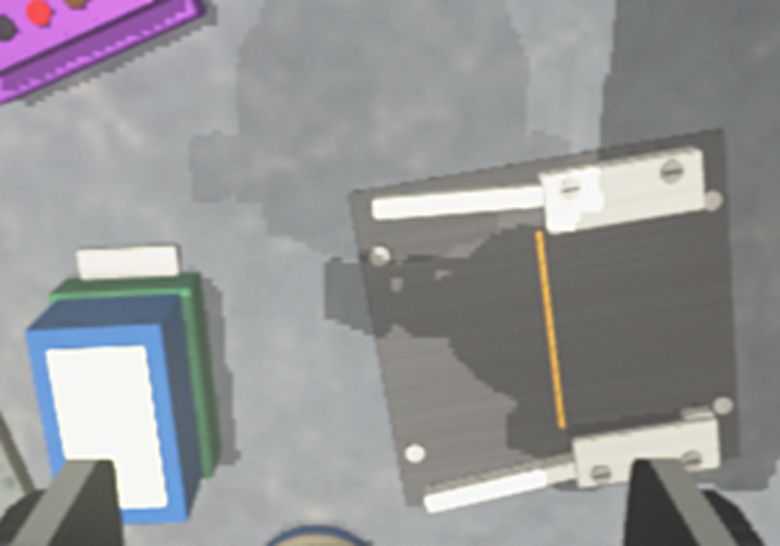

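```bash
cat > fit.py <<'E'
from h import *
from scipy.optimize import least_squares
def fit(f,model,pix,p0):
    model=np.array(model,float)/1000; pix=np.array(pix,float)
    def w(p):
        c,s=np.cos(p[2]),np.sin(p[2]); return np.c_[p[0]+c*model[:,0]-s*model[:,1],p[1]+s*model[:,0]+c*model[:,1],model[:,2]]
    r=least_squares(lambda p:(proj(f,w(p))-pix).ravel(),p0,loss='soft_l1')
    return r.x,(proj(f,w(r.x))-pix)
E
python3 - <<'E'
from fit import *
f=dict(np.load('c.npz'))
o=np.array([180,130]);u=lambda L:(np.array(L)-1)/2.6+o
p,r=fit(f,[(-102,72,3),(45,72,3),(45,-72,3),(-102,-72,3),(-28,45,15),(32,45,15),(-28,-45,15),(32,-45,15)],
 u([(351,192),(722,128),(738,455),(407,507),(545,233),(703,208),(573,437),(715,418)]),[.62,.17,1.6])
print('holder',p,np.degrees(p[2]));print(r.round(1))
# tin: x axis ~ image right (+y world) , y axis image up (-x world)
p,r=fit(f,[(-24,40,56),(24,40,56),(24,-40,56),(-20,54,5),(20,54,5),(28,42,22),(28,-42,22)],
 u([(28,330),(162,322),(187,520),(78,250),(178,245),(201,274),(218,472)]),[.63,-.03,1.6])
print('tin',p,np.degrees(p[2]));print(r.round(1))
for n in('mat',):
  import cv2
  h=cv2.cvtColor(f['img'],cv2.COLOR_RGB2HSV); m=cv2.inRange(h,(8,80,120),(25,255,255)); m[:,180:]=0; m[295:]=0; M=cv2.moments(m,True); c=(M['m10']/M['m00'],M['m01']/M['m00']); print('mat',M['m00'],c,ray(f,c,.015))
g=dict(np.load('ct.npz'))
h=cv2.cvtColor(g['img'],cv2.COLOR_RGB2HSV); m=cv2.inRange(h,(8,80,120),(25,255,255)); m[:,:315]=0;m[:,365:]=0; m[260:]=0;m[:212]=0; M=cv2.moments(m,True); c=(M['m10']/M['m00'],M['m01']/M['m00']); print('mat top',M['m00'],c,ray(g,c,.015))
# rest corner
print('post',[ray(f,q,z).round(3) for q,z in [((48,278),.108),((66,343),.012),((66,343),.05)]])
E
```

```text
holder [0.61387615 0.17347957 1.74638966] 100.0607569965546
[[-2.   0.1]
 [ 0.3 -0.5]
 [ 0.5  0.1]
 [-0.6 -0.2]
 [ 0.7  0.4]
 [ 0.3 -0.2]
 [-0.7  1.1]
 [ 0.4 -0.2]]
tin [ 0.63628716 -0.02336226  1.62639087] 93.18533278336291
[[-0.4 -0.6]
 [ 0.7 -0.3]
 [ 1.6 -0. ]
 [ 0.1 -0.4]
 [ 0.  -0.5]
 [-2.9  4.1]
 [-0.2  2. ]]
mat 5533.0 (101.28808964395445, 245.49412615217784) [ 0.60220011 -0.15630456  0.015     ]
mat top 1172.0 (338.070819112628, 235.31143344709898) [ 0.60340508 -0.1580956   0.015     ]
post [array([ 0.596, -0.138,  0.108]), array([ 0.722, -0.223,  0.012]), array([ 0.695, -0.189,  0.05 ])]
```

```bash
cat >> fit.py <<'E'
def box(f,img,p,x,y,z,col):
    c,s=np.cos(p[2]),np.sin(p[2])
    for zz in z:
        L=np.array([(-x,-y),(x,-y),(x,y),(-x,y)])/1000.
        W=np.c_[p[0]+c*L[:,0]-s*L[:,1],p[1]+s*L[:,0]+c*L[:,1],np.full(4,zz/1000)]
        cv2.polylines(img,[np.round(proj(f,W)*16).astype(int)],True,col,1,cv2.LINE_AA,4)
def tinbox(f,img,p):
    box(f,img,p,24,40,(56,22),(255,0,0)); box(f,img,p,28,42,(22,0),(255,255,0)); box(f,img,p,20,54,(5,),(255,0,255))
E
python3 - <<'E'
from fit import *
p=[.6363,-.0234,1.6264]
f=dict(np.load('c.npz')); 
im=cv2.resize(f['img'],None,fx=1,fy=1).copy(); tinbox(f,im,p)
save('d1.png',im,(170,200,290,350),4)
movep([0.575,-0.024,0.17],down(p[2]))
f=cam('wrist'); np.savez('e.npz',**f); save('e.png',f['img'],(190,100,450,320),3); print(get_state()['clock'])
im=f['img'].copy(); tinbox(f,im,p); save('e1.png',im,(190,100,450,320),3)
E
```

```text
4.9917
```

View pics/e1.png

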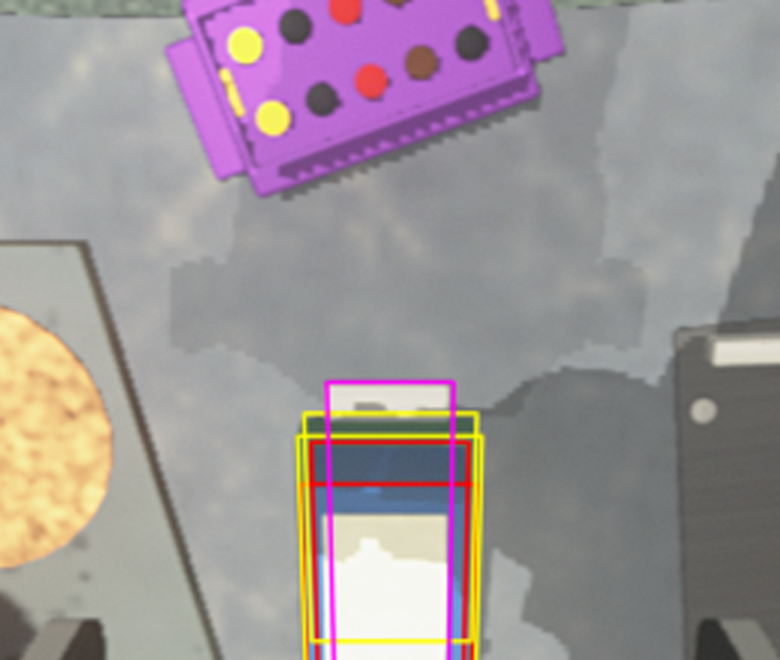

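View pics/e.png

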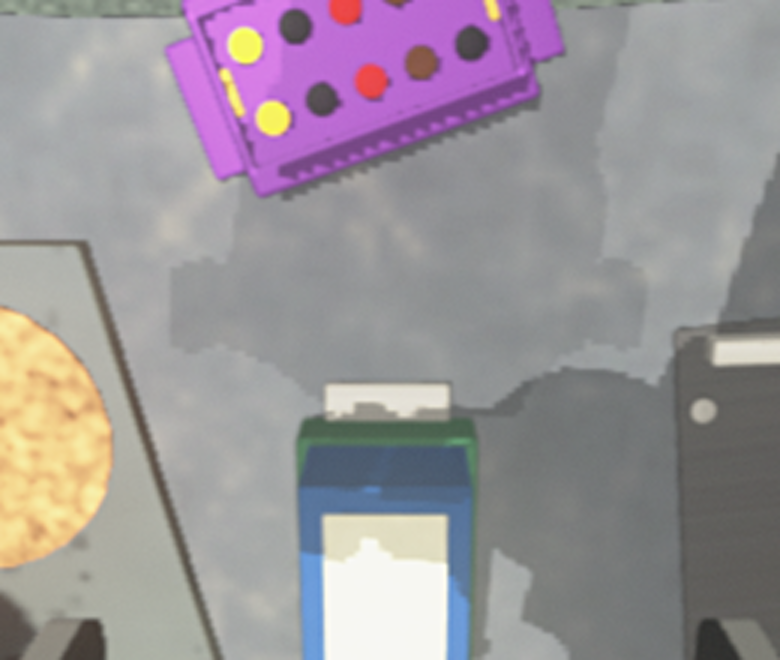

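```bash
python3 - <<'E'
from fit import *
p=[.637,-.0245,1.626]
rv=down(p[2])
movep([p[0],p[1],0.09],rv)
print(move_l([p[0],p[1],0.001],0.08,until_force=10),get_state()['position'],get_state()['contact_force'])
grab(50); s=get_state(); print(s['clock'],s['position'],s['contact_force'],s['finger_gap'])
move_l([p[0],p[1],0.06],0.1); s=get_state(); print(s['contact_force'],s['finger_gap'])
f=cam('wrist'); save('f.png',f['img']); f=cam('scene'); save('f2.png',f['img'],(180,150,420,400),2.4)
print(get_state()['clock'])
E
```

```text
False [ 0.63755567 -0.02457488  0.00163321] [-0.07664773  0.23404923  0.84084564]
7.125 [ 0.63761667 -0.02472599  0.00184433] [-0.89069211  0.5324733   5.03518084] 0.6487939768540568
[ 0.65837573 -0.16029659 -1.92932423] 0.6426679108884767
7.9667
```

View pics/f.png

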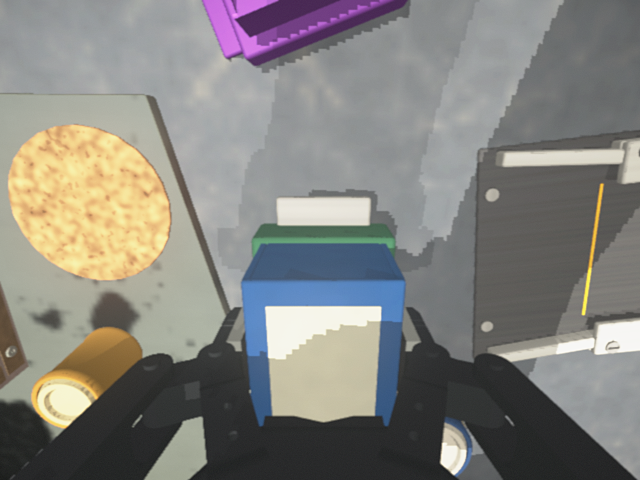

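View pics/f2.png

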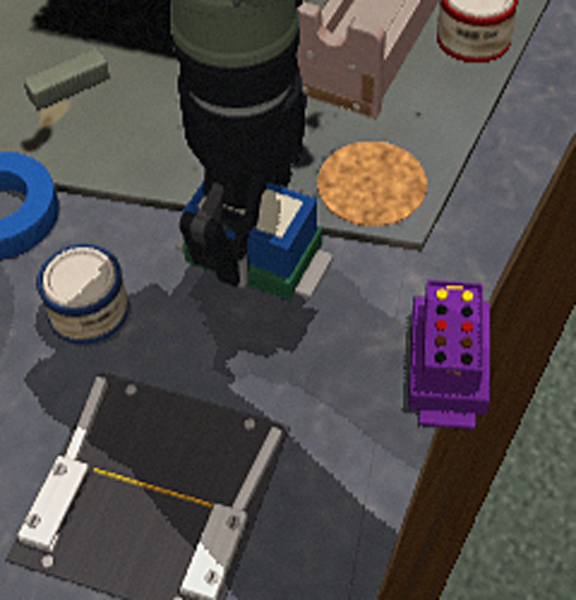

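```bash
python3 - <<'E'
from fit import *
f=dict(img=0)
s=get_state(); print(s['position'])
f=cam('wrist'); b=s['position'][2]*1000-1.8
p,r=fit(f,[(-20,54,5+b),(20,54,5+b),(-24,40,56+b),(24,40,56+b),(-28,42,22+b),(28,42,22+b)],[(277,197.5),(370,197.5),(242,283),(405.5,281.5),(254,240),(395,238)],[.637,-.024,1.626])
print(p,r.round(1))
c,sn=np.cos(1.626),np.sin(1.626); d=p[:2]-s['position'][:2]; print('offset tin frame',d[0]*c+d[1]*sn,-d[0]*sn+d[1]*c,p[2]-1.626)
# hover above landing
h=np.array([.6139,.1735,1.7464]); hx=np.array([np.cos(h[2]),np.sin(h[2])]); hy=np.array([-hx[1],hx[0]])
L=h[:2]-.062*hx
print('landing',L)
movep([L[0],L[1],0.06],down(h[2]))
s=get_state();print(s['position'],s['clock'])
f=cam('wrist'); np.savez('g.npz',**f); save('g.png',f['img'])
im=f['img'].copy()
def poly(P,col):
    P=np.array(P)/1000.; W=np.c_[h[0]+P[:,:1]*hx[0]+P[:,1:2]*hy[0],h[1]+P[:,:1]*hx[1]+P[:,1:2]*hy[1],P[:,2:]]
    cv2.polylines(im,[np.round(proj(f,W)*16).astype(int)],True,col,1,cv2.LINE_AA,4)
poly([(-102,72,3),(45,72,3),(45,-72,3),(-102,-72,3)],(255,0,0))
poly([(-28,45,15),(32,45,15),(32,56,15),(-28,56,15)],(255,0,0))
poly([(-93,62,13),(-28,56,13)],(255,255,0))
save('g1.png',im)
E
```

```text
[ 0.63612543 -0.02436511  0.05895181]
[ 0.63638316 -0.0224803   1.63817225] [[-1.4  1.9]
 [ 1.   0.9]
 [-0.9 -0.2]
 [ 1.4 -0.4]
 [-3.4 -0.5]
 [ 1.8 -0. ]]
offset tin frame 0.0018677122096402543 -0.00036133524484743053 0.012172251490480956
landing [0.62473156 0.11245348]
[0.62435556 0.11343671 0.05962804] 8.625
```

View pics/g1.png

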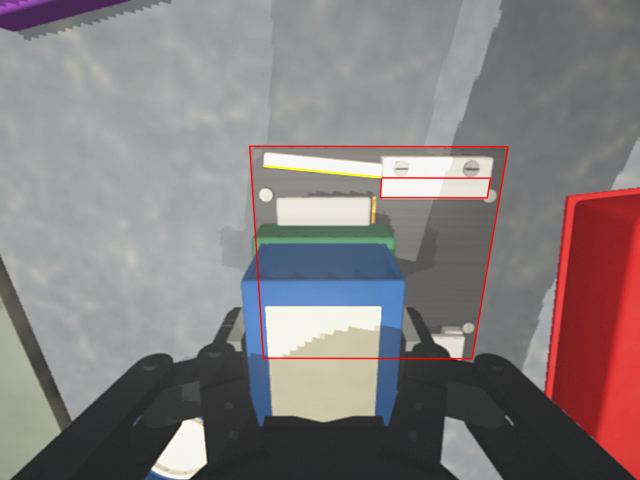

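```bash
python3 - <<'E'
from fit import *
h=np.array([.6139,.1735,1.7464]); hx=np.array([np.cos(h[2]),np.sin(h[2])])
L=h[:2]-.064*hx
move_l([*L,0.015],0.1)
print(get_state()['contact_force'])
print(move_l([*L,0.001],0.02,until_force=5)); s=get_state(); print(s['position'],s['contact_force'],s['clock'])
f=cam('wrist'); save('h.png',f['img']); g=cam('scene'); save('h2.png',g['img'],(150,220,350,420),3)
E
```

```text
[-0.579521   -0.32677086 -2.63480217]
True
[0.62517199 0.11056212 0.00483876] [-0.64719232  0.47254955  4.63138227] 9.8167
```

View pics/h.png

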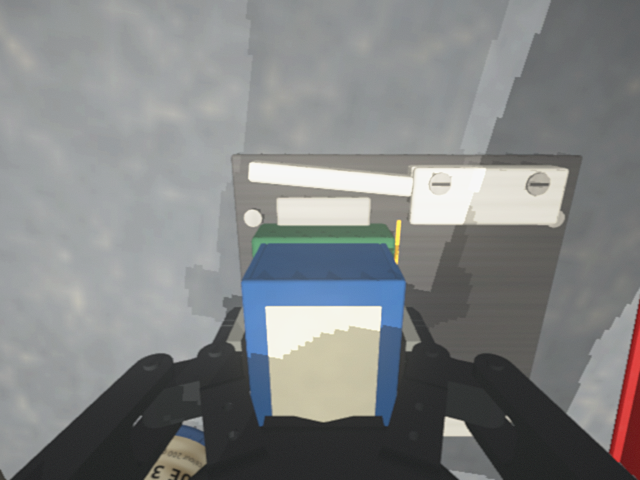

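View pics/h2.png

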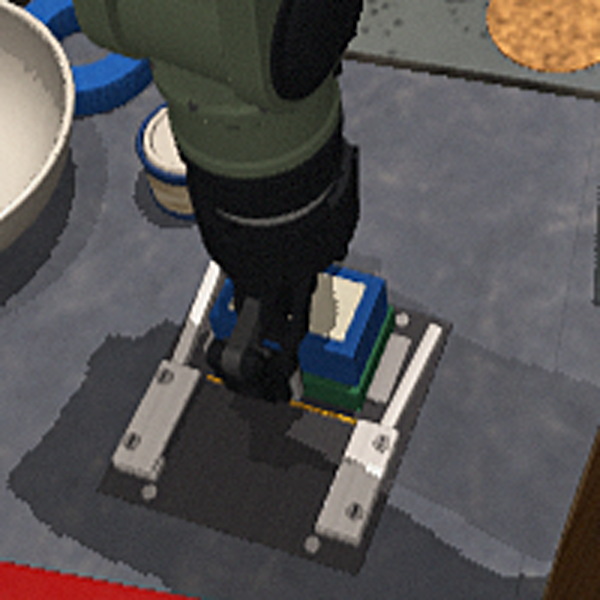

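```bash
python3 - <<'E'
from fit import *
h=np.array([.6139,.1735,1.7464]); hx=np.array([np.cos(h[2]),np.sin(h[2])]); hy=np.array([-hx[1],hx[0]])
z=get_state()['position'][2]
for d in (-.035,-.010,.006):
    P=h[:2]+d*hx
    r=move_l([*P,z],0.04,until_force=14 if d<0 else 10); s=get_state(); q=s['position'][:2]-h[:2]
    print(d,r,(q@hx).round(4),(q@hy).round(4),s['position'][2],s['contact_force'],s['clock'])
    if r: break
f=cam('wrist'); save('i.png',f['img']); g=cam('scene'); save('i2.png',g['img'],(150,220,350,420),3)
E
```

```text
-0.035 False -0.0341 -0.0 0.004880205938644921 [0.35980626 0.64208091 5.5422774 ] 10.7917
-0.01 False -0.0091 0.0 0.004891682359875287 [ 0.81832065 -1.2872253   5.34197024] 11.5667
0.006 True -0.0006 -0.0 0.004904288423371317 [ 0.62882934 -2.71979091  3.32124751] 11.9083
```

View pics/i.png

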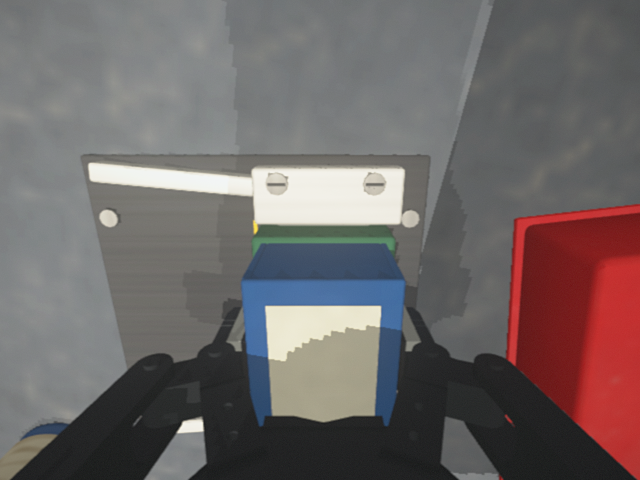

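View pics/i2.png

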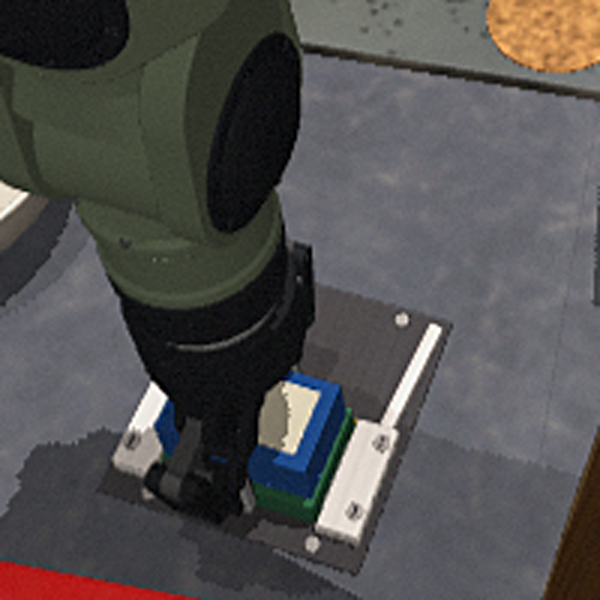

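```bash
python3 - <<'E'
from fit import *
s=get_state(); P=s['position'].copy(); print(P)
let_go(); sleep(0.3)
f=cam('wrist'); save('j0.png',f['img'],None,.7)
move_l([P[0],P[1],0.09],0.12)
f=cam('wrist'); save('j.png',f['img']); s=get_state(); print(s['clock'],s['position'],s['contact_force'])
move_l([P[0]-.055*1,P[1],0.15],0.15); f=cam('wrist'); save('j3.png',f['img']); np.savez('j3.npz',**f); np.save('P.npy',P)
E
```

```text
[0.61404463 0.17285751 0.00488229]
13.6833 [0.61322061 0.17271308 0.08895568] [ 0.07839799 -1.026422    0.62039366]
```

View pics/j3.png

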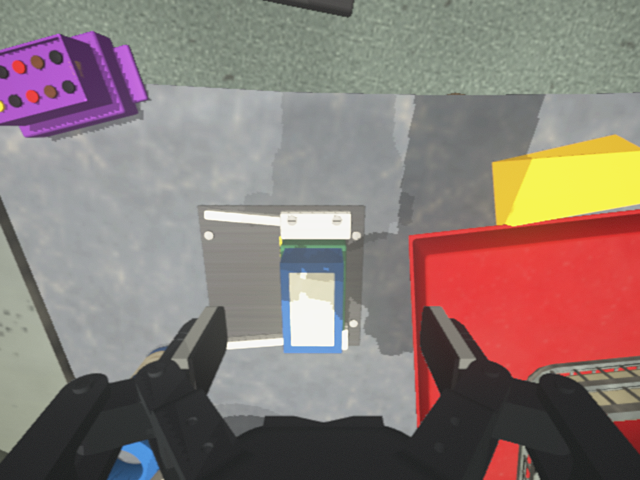

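View pics/j.png

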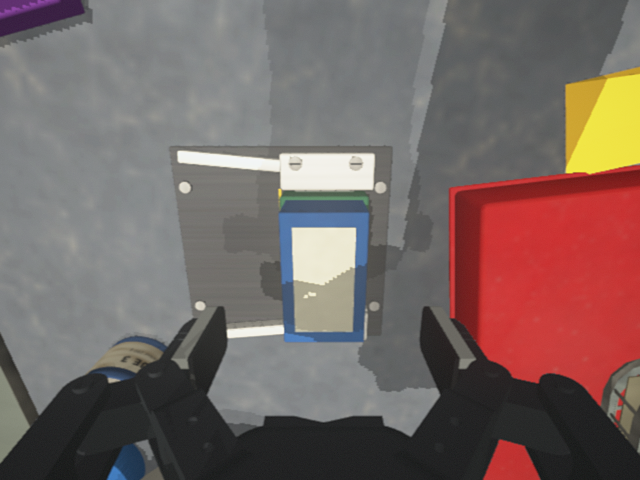

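```bash
python3 - <<'E'
from fit import *
P=np.load('P.npy')
move_l([P[0],P[1],0.09],0.15)
print(move_l([P[0],P[1],0.030],0.08,until_force=10))
grab(80); s=get_state(); print(s['clock'],s['position'],s['contact_force'],s['finger_gap'])
for z in (.045,.060,.085):
    move_l([P[0],P[1],z],0.04); s=get_state(); print(s['clock'],s['position'],s['contact_force'],s['finger_gap'])
f=cam('wrist'); save('k.png',f['img']); g=cam('scene'); save('k2.png',g['img'],(150,220,350,420),3)
E
```

```text
False
16.4583 [0.61482219 0.17286443 0.03088844] [-0.04114452 -0.87812378  3.94515469] 0.5468651326792501
16.9833 [0.61376157 0.17286086 0.04495399] [-0.83405582 -0.65310091 -3.86037336] 0.5501616312426998
17.5083 [0.61539932 0.17307997 0.06159303] [ 0.15302494  0.01858589 -0.81967525] 0.546156875706596
18.2833 [0.61392453 0.172843   0.08491709] [-0.43742182  0.55172533 -1.12813313] 0.546735760388167
```

View pics/k.png

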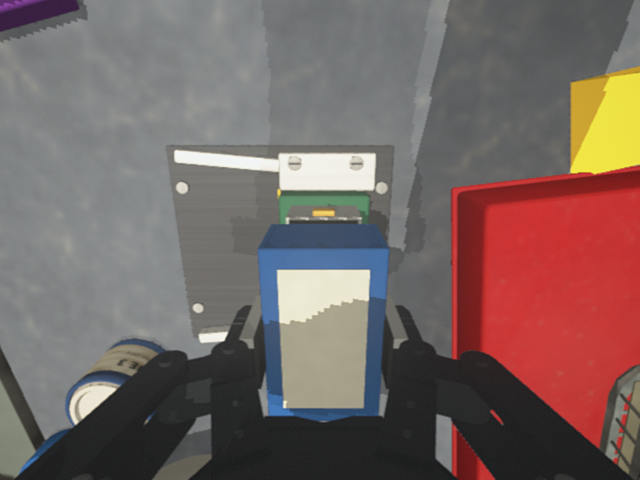

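View pics/k2.png

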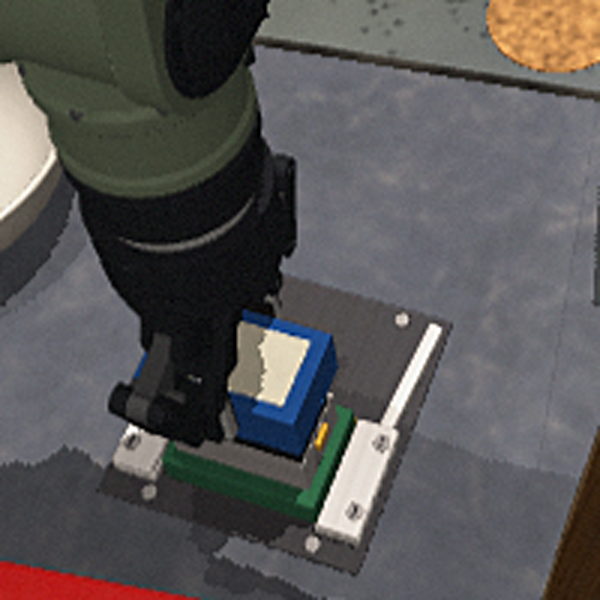

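```bash
python3 - <<'E'
from fit import *
s=get_state(); P=s['position']
move_l([P[0],P[1],0.13],0.15)
M=[.601,-.155]; rv=down(np.radians(68))
movep([*M,.13],rv)
s=get_state();print(s['clock'],s['position'])
move_l([*M,.06],.12)
f=cam('wrist'); save('l.png',f['img']); print(get_state()['clock'])
im=f['img'].copy()
t=np.linspace(0,2*np.pi,60); cv2.polylines(im,[np.round(proj(f,np.c_[.603+.045*np.cos(t),-.158+.045*np.sin(t),0*t+.015])).astype(int)],True,(255,0,0),1); save('l1.png',im)
g=cam('scene'); save('l2.png',g['img'],(240,120,440,320),3)
E
```

```text
20.075 [ 0.60108015 -0.15378474  0.12971736]
20.8583
```

View pics/l1.png

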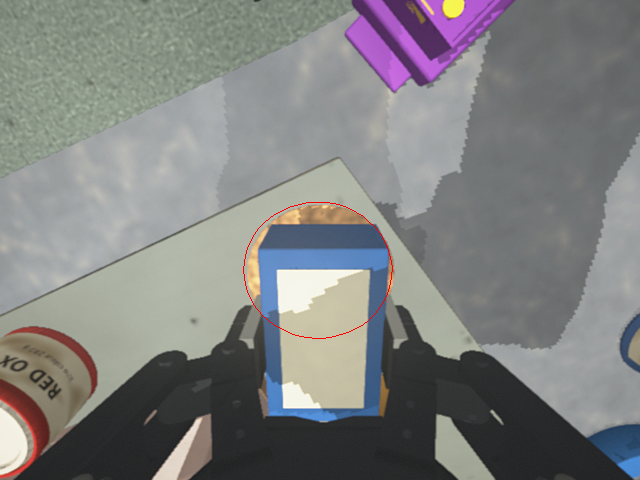

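View pics/l2.png

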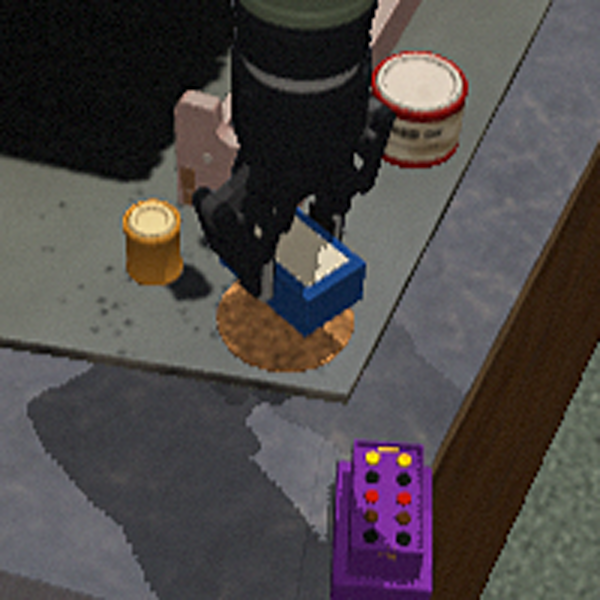

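```bash
python3 - <<'E'
from fit import *
M=[.599,-.152]; rv=down(np.radians(82))
move_l([*M,.06],.05,rot=rv)
move_l([*M,.030],.08)
r=move_l([*M,.016],.015,until_force=4); s=get_state(); print(r,s['clock'],s['position'],s['contact_force'])
f=cam('wrist'); save('m.png',f['img']); g=cam('scene'); save('m2.png',g['img'],(240,120,440,320),3)
E
```

```text
True 22.4667 [ 0.59903853 -0.15200945  0.0210334 ] [-0.0983203   0.06846556  5.31377825]
```

View pics/m2.png

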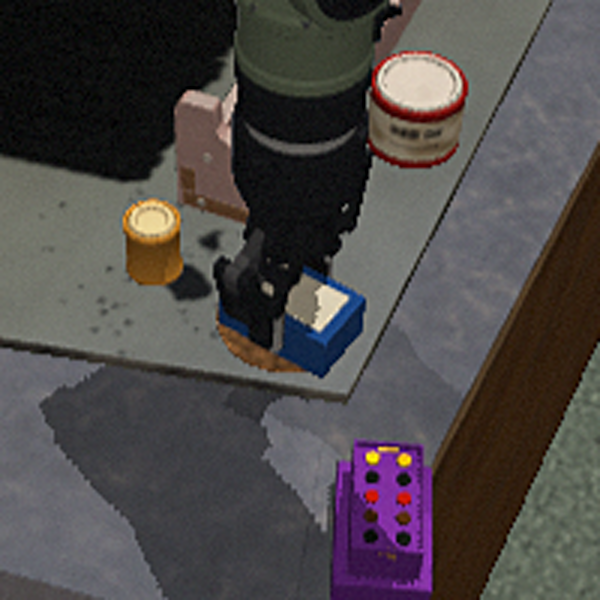

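View pics/m.png

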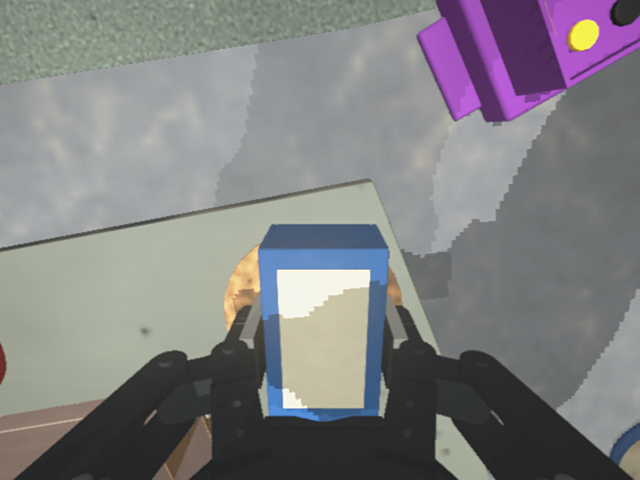

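```bash
python3 - <<'E'
from fit import *
s=get_state(); P=s['position'].copy()
let_go(); sleep(.2)
move_l([P[0],P[1],.15],.12)
movep([.45,0.02,.26],down(np.pi/2))
f=cam('wrist'); save('n.png',f['img']); g=cam('scene'); save('n2.png',g['img'],(180,120,420,420),2)
t=cam('top'); save('n3.png',t['img'],(170,140,450,320),2.8); np.savez('n.npz',**f); np.savez('nt.npz',**t)
s=get_state(); print(s['clock'],s['contact_force'])
E
```

```text
25.6083 [-0.12183808  0.0156052  -0.02778151]
```

View pics/n2.png

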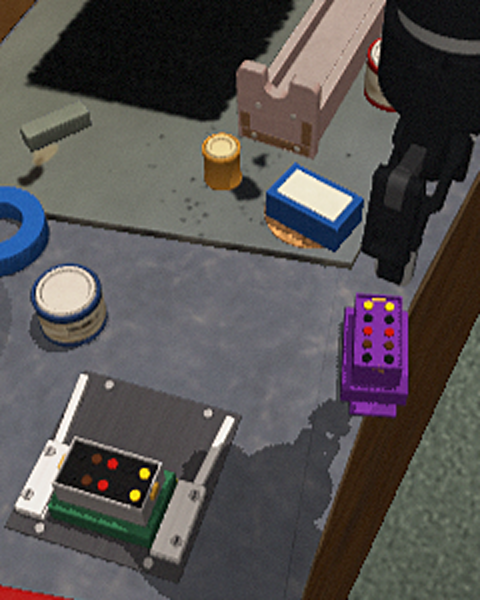

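View pics/n3.png

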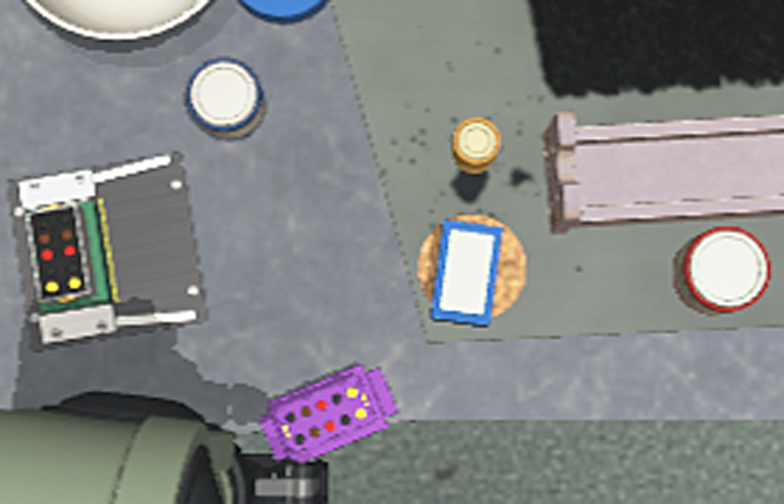

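View pics/n.png

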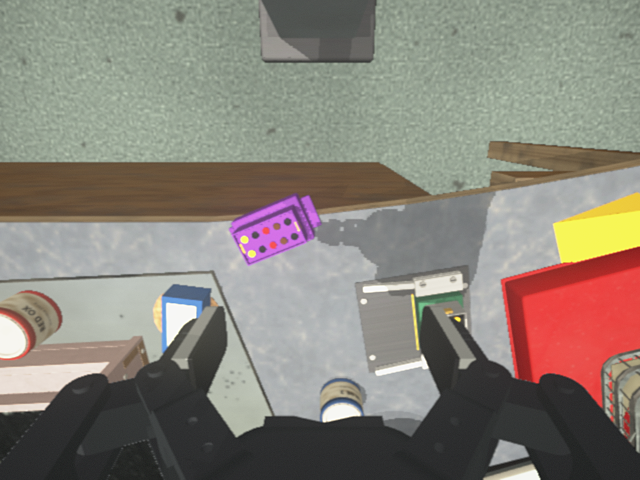

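```bash
python3 - <<'E'
from fit import *
t=dict(np.load('nt.npz'))
c=[170+466/2.8,140+273/2.8]; print('lid',ray(t,c,.049),'mat .603 -.158')
h=np.array([.6139,.1735,1.7464]);hx=np.array([np.cos(h[2]),np.sin(h[2])])
c=[170+61/2.8,140+253/2.8]; q=ray(t,c,.054)[:2]-h[:2]; print('neck in holder',q@hx,q@np.array([-hx[1],hx[0]]))
sign_off()
E
```

```text
lid [ 0.59536529 -0.15236818  0.049     ] mat .603 -.158
neck in holder -0.0043721905412824665 0.004361244420656831
the job is handed in; nothing more can be done
```

I opened the tin and handed the job in at about 25.6 s on the robot's clock, well under the 54 s limit. The hand-in reports no verdict.

**What I did:**
- I gripped the tin by its green foot and set it down on the holder's landing.
- I slid it in until the ears met the stops, with the tool within 1 mm of the measured home, then let go.
- I gripped the blue lid and drew it straight up about 55 mm while the tin stayed under the lips.
- I lowered the lid, mouth down, onto the cork mat until it touched at the expected height, then let go.

**Last checks:**
- **Lid:** it stands upright on the mat, about 9 mm from the middle (limit 25 mm). I aimed about 7 mm off the centre on purpose, to keep the gripper clear of the pink roller rest.
- **Opened tin:** the pictures show it home under both lips.
- **Bystanders:** the ink tins, the pigment jar and the purple look-alike show no sign of having moved.
- **Robot:** it is clear of everything, with the force on the tool near zero.

**One disagreement:** a rough single-pixel reading from the top camera put the tin's neck about 4 mm off home in both x and y. The y error cannot be real, since the rails allow only 2 mm, so I put it down to the coarse pixel reading and the camera calibration. The wrist pictures and the contact with the stops both point to home, and a 4 mm error would still be within tolerance.

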